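Release the hidden drawer of a walnut chest

ROBOT

A 7-joint arm with a two-finger parallel gripper is mounted at the origin on the work surface. World frame = base frame: x ahead of the robot, y to its left, z up, the work surface at z = 0. Lengths are in m, angles in rad, forces in N, time in s.
With the tool pointing down it reaches from about 0.4 to 0.875 m from the base axis. Payload 6.5 kg.
Tool frame: the origin (TCP) lies midway between the tips of the shut fingers; the grasp point (between the pads) lies 19 mm behind it; z points along the fingers, y is the line along which they close (so a half turn about z gives the same grasp; the last joint's range is limited). The gripper opens to 88 mm and grips with 3 to 60 N. Pads are 18 mm wide; open, the fingers measure 123 mm over their backs; the gripper's body (75 mm by 187 mm) begins 45 mm behind the grasp point.
Start: joints at [-1.355, 0.536, -0.004, 1.538, 0.003, 1.067, -0.071], TCP at [0.181, 0.624, 0.239] pointing down, gripper open.
Joint ranges: [-2.7, 2.7], [-0.37, 2.16], [-1.27, 1.26], [0.24, 2.4], [-1.31, 4.45], [0.19, 1.91], [-2.76, 2.76]. Speed limits (rad/s): [2.39, 2.39, 3.14, 3.14, 3.14, 3.14, 3.14].

INTERFACE

Orientations are given as a rotation vector (axis times angle).
In Python, from workcell import observe, camera, calibration, sign_off gives the robot as it stands. The module is installed in compiled form; this text tells all that it offers.
- The arm moves only by the tool apply_moves, never from a script. Its argument "plan" is a list of rows, each an object with "slide": the shift along the tool's x, y, z in units of 50 mm (1.0 is 50 mm), a list of three; "turn": the turn about the tool's z in units of 6 degrees (1.0 is 6 degrees); "claw": the finger opening in mm, from 0 to 88.1. In form: [{"slide": [dx, dy, dz], "turn": turn, "claw": claw}, ...]. A call has exactly 5 rows; each row shifts and turns the commanded pose from where the row before left it, along the tool's axes as they then stand; what a row does not reach is not made up. A row lasts 1/10 s, in which the tool goes at most 50 mm and 8.59 degrees, less where a joint would pass 70% of its speed; a pose out of reach is approached as far as the arm can. A call is refused whole if a number of a shift passes 1 or a number of a turn 1, either way. A call with a gripper value outside its range is refused whole. The fingers move at their own pace and stop on an object; "squeeze" is the grip in N (left out, the last holds). Time passes only in rows, so rows that do not move let the fingers close, or fill a call up. It gives the time, the measured TCP pose, the force, the opening and the grip force at its end, in the units of the state.
- observe(): the state, without advancing time (a new reading comes with each control period).
- camera(name): name is "scene" or "top"; returns the picture (400x640x3 uint8, red, green, blue); there is no depth.
- calibration(name): a dict with "K" (3x3 intrinsics, pixels), "cam_to_world" (4x4, takes a point from camera to world coordinates). Camera axes: x right, y up, looking along -z (the intrinsics and any distortion apply to the point x, -y, -z); pixel columns grow to the right and rows downward; lengths in m; the calibration is good to about 2 mm. A picture is of the moment at which its call begins. calibration takes no time and is no camera call.
- sign_off(): hands the job in; it is judged then, once.
The state is a dict: "clock": time; "joints": joint angles; "dq": joint speeds; "joint_efforts": joint torques, N m; "ee_pos": TCP position; "orientation": TCP orientation; "contact_force": force on the tool from outside, world axes, zero at the start; "torque": the same for the moment, N m; "gripper_width": finger opening in m; "gripper_force": force on a finger pad.
Only numpy, scipy, OpenCV 4.12 (cv2) and the standard library are available. Lean on these libraries where they do the work, as an engineer would, in place of code of your own. Each camera call takes 0.05 s, during which the arm holds its last target. There are 200 camera calls.

TASK

On the workbench stands a walnut chest with a ledge cut along one long top edge and a dark strip lying on that ledge. With closed fingers, push the strip along the ledge all the way to the end stop, so that the pocket under it is laid bare, then reach down into the pocket and press the brass catch fully home so that the hidden drawer comes out; then let go of everything.

Things in the scene. Friction and masses are not known exactly. Their poses are not given: they have to be found in the camera images.
- chest: Walnut chest, 160 (x) 240 (y) 140 (z) mm, fixed to the bench; origin: centre of underside, z up. All numbers here: its frame, mm. Solid top at z 140 for x -80 to 30, with a loose cork block (up to z 165). Ledge: x 30 to 80, floor z 124, open to +x and at its -y end; end stop at y 108 to 120, up to z 144. Ledge bare from y -120 to -62. A closed, ledgeless walnut box near by is not meant.
- strip (a joint): Dark strip on the ledge with 3 pale cross lines on top: x 31 to 78, 90 long in y, 16 thick (top z 140). Slides to chest +y against 3 N of friction, stays where left. Value in m, 0 to 0.080 (at the end stop), starts below 0.006; its -y end face, the one to push, is at y = -62 + travel in mm. Hides the pocket (x 30 to 76, y -50 to 10) in the ledge floor; pocket all bare from 0.072.
- catch (a joint): Brass plate, 42 (x) by 56 (y) mm, that fills the bottom of the pocket; centre at chest x 53, y -20. Top at z 114 mm when up. Pressed straight down it takes about 6 N, has no return spring and stays where left. Value in m: 0 up, 0.012 fully home (top at z 102 mm).
- drawer (a joint): Hidden drawer in the chest's +x side under the ledge; front 210 wide, z 16 to 74 mm, flush and without a handle when shut. Linked to the catch: pressing it drives the drawer out along chest +x by three times the catch's travel. Value in m: 0 shut, 0.036 with the catch home; stays out.

How it is judged:
On the way, in this order (a step that is already met when the one before it is completed fails the run):
1. the strip is slid to the end stop with the catch still up (value of joint strip above 0.068 m and value of joint catch below 0.004 m), for 0.1 s.
2. the catch is pressed home (value of joint catch above 0.009 m), for 0.1 s.
At the end, for the whole second after the job is handed in: The strip is at the end stop (within 15 mm), the catch is down by more than 9 of its 12 mm, and the drawer stands out by more than 27 mm and is at rest (value of joint strip above 0.065 m and value of joint catch above 0.009 m and value of joint drawer above 0.027 m and velocity of joint drawer below 0.01 m/s); the robot touches nothing.
It also fails if it takes over 29 s, if anything falls off the work surface, if the arm or the gripper's body presses on something with over 40 N, if the wrist force passes 120 N, or if a joint passes its speed limit or range.

## Working session

There is one attempt and no reset: what is moved stays moved. The work goes in short steps, Python scripts to look and compute and a tool call to move; the robot and the scene stay as the last step left them, time stands still between calls to the robot, and variables do not carry over. Pictures are saved under pics/ and viewed, at most 10 in all, crops included, and the job is handed in when it is done.

Besides the shell and the picture viewer there is one more tool, called after ">>>" by a JSON object that holds its "method" and its "body". apply_moves: Moves the arm, as the interface text tells. Its arguments: {"type":"object","properties":{"plan":{"type":"array"},"squeeze":{"type":"number"}},"required":["plan"]}

```bash
mkdir -p pics; python3 - <<'E'
from workcell import *
import cv2,numpy as np
for n in("scene","top"):
    cv2.imwrite(f"pics/{n}0.png",camera(n)[:,:,::-1]); c=calibration(n); print(n,{k:np.round(v,4).tolist() if not isinstance(v,str) else v for k,v in c.items()})
s=observe();print(s)
E
```

```text
scene {'K': [[516.4918, 0.0, 318.9469], [0.0, 516.4918, 209.5613], [0.0, 0.0, 1.0]], 'cam_to_world': [[-0.042, -0.9514, 0.3051, 0.778], [0.9991, -0.0399, 0.013, 0.0227], [-0.0001, 0.3054, 0.9522, 0.7502], [0.0, 0.0, 0.0, 1.0]]}
top {'K': [[394.8666, 0.0, 323.72], [0.0, 394.8666, 197.871], [0.0, 0.0, 1.0]], 'cam_to_world': [[-0.0221, 0.9925, -0.1206, 0.4951], [-0.9991, -0.0263, -0.0338, 0.0006], [-0.0367, 0.1197, 0.9921, 0.7623], [0.0, 0.0, 0.0, 1.0]]}
{'clock': 0.1, 'joints': array([-1.35522496,  0.53709125, -0.00442917,  1.53871584,  0.00258014,
        1.06731772, -0.07117247]), 'dq': array([ 0.00022949, -0.00107536, -0.00042357, -0.00246004,  0.00060799,
       -0.00010924,  0.00077413]), 'joint_efforts': array([ 2.56273961e-03, -5.72077703e+01,  9.93855894e-01, -2.52231985e+01,
       -5.61252446e-02,  1.34174476e-02,  4.71487613e-05]), 'ee_pos': array([0.18060051, 0.62385168, 0.23794904]), 'orientation': array([-4.40999938e-01, -3.11036968e+00,  2.39091838e-03]), 'contact_force': array([0.45707002, 0.17474281, 0.74434592]), 'torque': array([ 0.01237774, -0.01017442, -0.02115476]), 'gripper_force': 0.0, 'gripper_width': 0.08836020155386659}
```

View pics/scene0.png

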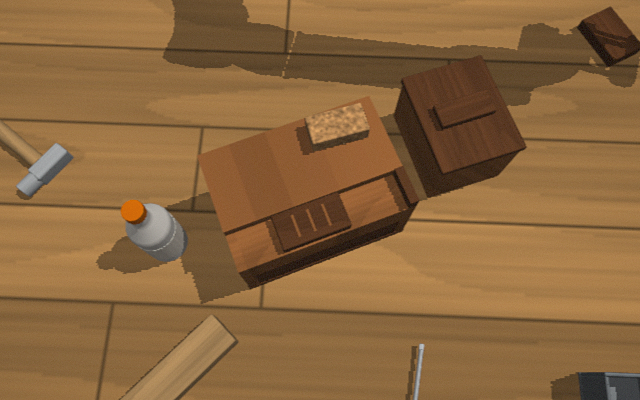

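View pics/top0.png

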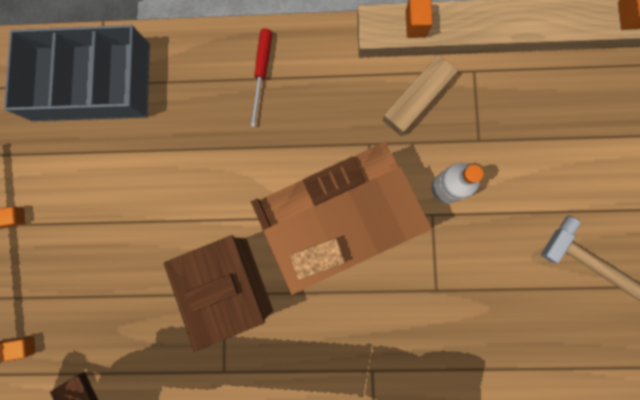

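Scene view: the chest's ledge faces image-down (world +x). The strip is near (312,222) and the end stop near (405,190), with the ledgeless box at the right. In the top view the strip is near (335,180) and the stop near (263,212). Next I'll take enlarged crops.

```bash
python3 - <<'E'
import cv2
a=cv2.imread("pics/scene0.png")[90:295,190:430];cv2.imwrite("pics/sc.png",cv2.resize(a,None,fx=2.9,fy=2.9,interpolation=2)) if 0 else cv2.imwrite("pics/sc.png",cv2.resize(a,(720,615)[:1]+(600,)) if 0 else cv2.resize(a,None,fx=2.8,fy=2.8,interpolation=2))
b=cv2.imread("pics/top0.png")[135:300,245:440];cv2.imwrite("pics/tc.png",cv2.resize(b,None,fx=3.5,fy=3.5,interpolation=2))
E
```

```text
(no output)
```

View pics/sc.png

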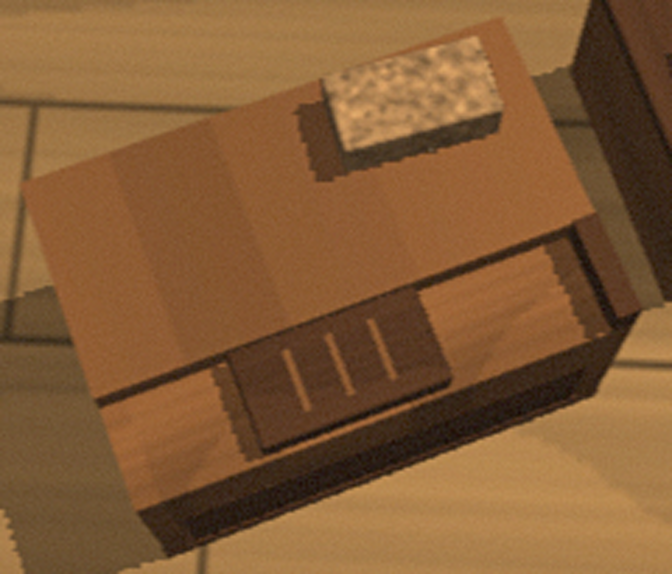

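View pics/tc.png

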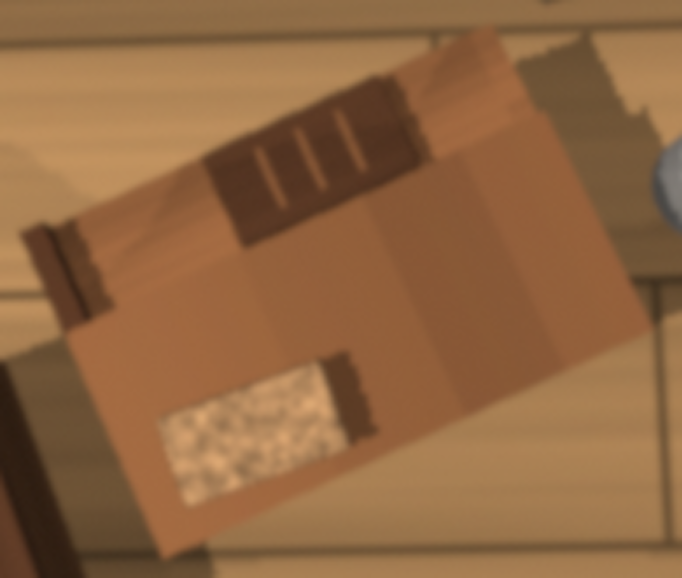

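The crops show the chest's top corners, the ledge corner, the end stop and the strip corners clearly. In the scene crop, C is at (98,400) and E at (138,510). In the top crop they are at (545,112) and (490,28). I'll triangulate these points and fit the chest pose.

```bash
cat > h.py <<'E'
import numpy as np
from workcell import *
from scipy.optimize import least_squares
C={n:calibration(n) for n in("scene","top")}
def proj(n,P):
    M=np.linalg.inv(C[n]["cam_to_world"]);q=M[:3,:3]@np.asarray(P)+M[:3,3];K=C[n]["K"]
    return np.array([K[0,0]*q[0]/-q[2]+K[0,2],K[1,1]*-q[1]/-q[2]+K[1,2]])
def world(v,p):
    c,s=np.cos(v[2]),np.sin(v[2]);x,y,z=np.asarray(p)/1000
    return np.array([v[0]+c*x-s*y,v[1]+s*x+c*y,z+v[3]])
E
python3 - <<'E'
from h import *
M={'A':(-80,-120,140),'B':(-80,120,140),'C':(30,-120,140),'E':(80,-120,124),'D':(30,120,142),'F':(80,120,144),
'S1':(31,-62,140),'S2':(78,-62,140),'S3':(31,28,140),'S4':(78,28,140)}
sc=dict(A=(22,186),B=(500,18),C=(98,400),E=(138,510),D=(597,212),F=(640,312),S1=(230,358),S2=(263,450),S3=(418,290),S4=(450,380))
tp=dict(A=(655,326),B=(165,558),C=(545,112),E=(490,28),D=(68,330),F=(22,234),S1=(422,163),S2=(382,77),S3=(245,245),S4=(204,157))
px={k:{'scene':(np.array(sc[k])+.5)/2.8-.5+[190,90],'top':(np.array(tp[k])+.5)/3.5-.5+[245,135]} for k in M}
for k in M:
    r=least_squares(lambda P:np.r_[tuple(proj(n,P)-px[k][n] for n in C)],[.6,0,.1]);print(k,np.round(r.x*1000,1),np.round(r.fun,1))
def f(v):
    o=[]
    for k in M:
        p=np.array(M[k],float)
        if k[0]=='S':p[1]+=v[4]*1000
        o+=[(proj(n,world(v,p))-px[k][n]) for n in C]
    return np.ravel(o)
r=least_squares(f,[.6,0,.4,0,0],loss='soft_l1');print(np.round(r.x,4),np.degrees(r.x[2]),np.round(r.fun,1))
v=r.x;np.save('v.npy',v)
for nm,p in dict(pre=(55,-85,132),end=(55,18,132),catch=(53,-20,114)).items():print(nm,np.round(world(v,p),4),np.hypot(*world(v,p)[:2]))
from scipy.spatial.transform import Rotation as R
print(R.from_rotvec(observe()['orientation']).as_matrix().round(3))
E
```

```text
A [ 519.  -143.6  144.7] [-0.5 -0.  -0.6  0.1]
B [422.5  73.6 143. ] [ 0.3 -0.   0.4 -0. ]
C [ 617.1 -100.   141.4] [-0.6 -0.  -0.7  0.1]
E [661.6 -80.3 124.3] [ 0.1  0.   0.1 -0. ]
D [523.2 116.6 150.1] [-0.6  0.  -0.7  0.1]
F [567.5 137.1 143.9] [ 0.1 -0.   0.2 -0. ]
S1 [595.4 -43.8 140.7] [-0.5  0.  -0.6  0.1]
S2 [636.  -26.8 139.6] [-0.5  0.  -0.7  0.1]
S3 [560.1  37.7 140.4] [-0.6  0.  -0.8  0.1]
S4 [601.2  54.1 140.1] [ 0.2 -0.   0.2 -0. ]
[ 0.5419 -0.0033  0.4124 -0.0014  0.0024] 23.629596514914795 [-0.5  0.2 -0.3  1.7  0.7  0.4  0.1  1.  -1.2  0.8 -0.2  0.2 -0.6  1.6
  0.5 -0.8 -0.1  1.6 -0.9  1.6  1.2  0.  -0.6  0.4 -1.6 -0.5  0.4  1.
 -0.4  1.2 -0.8 -0.5 -1.3 -1.  -0.2  1.5  1.5  0.3 -0.7  0.2]
pre [ 0.6263 -0.0592  0.1306] 0.6291061909185838
end [0.585  0.0352 0.1306] 0.5860912413064604
catch [ 5.984e-01 -4.000e-04  1.126e-01] 0.598432343669797
[[-0.961  0.278 -0.   ]
 [ 0.278  0.961 -0.001]
 [-0.    -0.002 -1.   ]]
```

```bash
python3 - <<'E'
from h import *
v=np.load('v.npy')
def inv(P):
    d=P-np.array([v[0],v[1],v[3]]);c,s=np.cos(v[2]),np.sin(v[2]);return np.array([c*d[0]+s*d[1],-s*d[0]+c*d[1],d[2]])*1000
for k,a,b in[('cap',(133,210),(473,174)),('boxhandle',(490,100),(194,304)),('boxcorner',(524,148),(233,237)),
   ('cork',(190+322/2.8,90+82/2.8),(245+348/3.5,135+441/3.5)),('cork2',(190+500/2.8,90+112/2.8),(245+160/3.5,135+420/3.5))]:
    r=least_squares(lambda P:np.r_[proj('scene',P)-a,proj('top',P)-b],[.6,0,.1]);print(k,np.round(r.x*1000),np.round(r.fun,1),'chest',inv(r.x).round())
s=observe()
from scipy.spatial.transform import Rotation as R
T=R.from_rotvec(s['orientation']).as_matrix()
t=world(v,(55,-88,0));t[2]=.238
d=T.T@(t-s['ee_pos'])/.05;print('slide total',d.round(2),np.linalg.norm(d))
E
```

```text
cap [ 599. -208.  160.] [ 0.2  0.   0.2 -0. ] chest [ -30. -210.  162.]
boxhandle [406. 241. 116.] [-2.3  0.3 -2.7  0.1] chest [-26. 278. 117.]
boxcorner [510. 222. 170.] [-33.1   4.4 -41.3   1.8] chest [ 61. 219. 172.]
cork [472.  -8. 165.] [-0.  0. -0.  0.] chest [-66.  24. 167.]
cork2 [482.  73. 163.] [ 0.1 -0.   0.1 -0. ] chest [-24.  93. 165.]
slide total [-12.4  -10.69   0.02] 16.370830522015385
```

>>> {"method": "apply_moves", "body": {"plan": [{"slide":[-0.75,-0.65,0],"turn":0,"claw":0},{"slide":[-0.75,-0.65,0],"turn":0,"claw":0},{"slide":[-0.75,-0.65,0],"turn":0,"claw":0},{"slide":[-0.75,-0.65,0],"turn":0,"claw":0},{"slide":[-0.75,-0.65,0],"turn":0,"claw":0}], "squeeze": 30}}

```text
clock: 0.6
ee_pos: [0.3163, 0.4141, 0.2385]
orientation: [-0.441, -3.11, 0.001]
contact_force: [1.0, 0.5, -0.1]
gripper_width: 0.0502
gripper_force: 0.0
```

>>> {"method": "apply_moves", "body": {"plan": [{"slide":[-0.75,-0.65,0],"turn":0,"claw":0},{"slide":[-0.75,-0.65,0],"turn":0,"claw":0},{"slide":[-0.75,-0.65,0],"turn":0,"claw":0},{"slide":[-0.75,-0.65,0],"turn":0,"claw":0},{"slide":[-0.75,-0.65,0],"turn":0,"claw":0}]}}

```text
clock: 1.1
ee_pos: [0.4512, 0.206, 0.2387]
orientation: [-0.441, -3.11, -0.0]
contact_force: [-0.2, 0.5, 0.1]
gripper_width: 0.0104
gripper_force: 0.0
```

>>> {"method": "apply_moves", "body": {"plan": [{"slide":[-0.75,-0.65,0],"turn":0,"claw":0},{"slide":[-0.75,-0.65,0],"turn":0,"claw":0},{"slide":[-0.7,-0.6,0],"turn":0,"claw":0},{"slide":[-0.6,-0.5,0],"turn":0,"claw":0},{"slide":[-0.5,-0.4,0],"turn":0,"claw":0}]}}

```text
clock: 1.6
ee_pos: [0.5709, 0.0248, 0.2385]
orientation: [-0.444, -3.11, 0.001]
contact_force: [0.2, 0.2, 0.6]
gripper_width: 0.0002
gripper_force: 0.0
```

>>> {"method": "apply_moves", "body": {"plan": [{"slide":[0,0,0],"turn":-1,"claw":0},{"slide":[0,0,0],"turn":-1,"claw":0},{"slide":[0,0,0],"turn":-1,"claw":0},{"slide":[0,0,0],"turn":-1,"claw":0},{"slide":[0,0,0],"turn":-1,"claw":0}]}}

```text
clock: 2.1
ee_pos: [0.5698, 0.0275, 0.2383]
orientation: [0.386, -3.117, 0.0]
contact_force: [-0.0, 1.3, -0.2]
gripper_width: 0.0007
gripper_force: 0.0
```

>>> {"method": "apply_moves", "body": {"plan": [{"slide":[0,0,0],"turn":-1,"claw":0},{"slide":[0,0,0],"turn":-0.63,"claw":0},{"slide":[0,0,0],"turn":0,"claw":0},{"slide":[0,0,0],"turn":0,"claw":0},{"slide":[0,0,0],"turn":0,"claw":0}]}}

```text
clock: 2.6
ee_pos: [0.5701, 0.0276, 0.2386]
orientation: [0.641, -3.075, 0.0]
contact_force: [0.3, 0.7, -0.3]
gripper_width: 0.0004
gripper_force: 0.0
```

```bash
cat >> h.py <<'E'
from scipy.spatial.transform import Rotation as R
def rep(*targets):
    v=np.load('v.npy');s=observe();T=R.from_rotvec(s['orientation']).as_matrix()
    c,sn=np.cos(v[2]),np.sin(v[2]);W=np.array([[c,-sn,0],[sn,c,0],[0,0,1]])
    print('t',s['clock'],'chest mm',(W.T@(s['ee_pos']-[v[0],v[1],v[3]])*1000).round(1),'Fchest',(W.T@s['contact_force']).round(1),'w',s['gripper_width'].round(4))
    print('tool in chest',(W.T@T).round(3).tolist(),'j',s['joints'].round(2))
    for p in targets:print(p,(T.T@(world(v,p)-s['ee_pos'])/.05).round(3))
E
python3 -c "
from h import *
rep((55,-88,170),(55,-88,130))"
```

```text
Traceback (most recent call last):
  File "h.py", line 15, in rep
    print('t',s['clock'],'chest mm',(W.T@(s['ee_pos']-[v[0],v[1],v[3]])*1000).round(1),'Fchest',(W.T@s['contact_force']).round(1),'w',s['gripper_width'].round(4))
                                                                                                                                      ^^^^^^^^^^^^^^^^^^^^^^^^
AttributeError: 'float' object has no attribute 'round'
```

```bash
sed -i "s/,'w',s\['gripper_width'\].round(4)//" h.py
python3 -c "
from h import *
rep((55,-90,170),(55,-90,130))"
```

```text
t 2.6 chest mm [ 38.2  17.  240. ] Fchest [ 0.5  0.5 -0.3]
tool in chest [[-1.0, 0.001, -0.0], [0.001, 1.0, -0.0], [0.0, -0.0, -1.0]] j [-0.21  0.4   0.11  1.76 -0.05  0.98  1.9 ]
(55, -90, 170) [-0.338 -2.139  1.401]
(55, -90, 130) [-0.338 -2.139  2.201]
```

>>> {"method": "apply_moves", "body": {"plan": [{"slide":[-0.17,-0.8,0],"turn":0,"claw":0},{"slide":[-0.17,-0.8,0],"turn":0,"claw":0},{"slide":[0,-0.54,0],"turn":0,"claw":0},{"slide":[0,0,0.6],"turn":0,"claw":0},{"slide":[0,0,0.6],"turn":0,"claw":0}]}}

```text
clock: 3.1
ee_pos: [0.6296, -0.0651, 0.1786]
orientation: [-0.638, 3.074, -0.002]
contact_force: [-0.5, 0.8, -0.1]
gripper_width: 0.0003
gripper_force: 0.0
```

>>> {"method": "apply_moves", "body": {"plan": [{"slide":[0,0,0.2],"turn":0,"claw":0},{"slide":[0,0,0],"turn":0,"claw":0},{"slide":[0,0,0],"turn":0,"claw":0},{"slide":[0,0,0],"turn":0,"claw":0},{"slide":[0,0,0],"turn":0,"claw":0}]}}

```text
clock: 3.6
ee_pos: [0.6295, -0.0636, 0.1701]
orientation: [-0.643, 3.073, -0.001]
contact_force: [0.4, -0.2, 0.2]
gripper_width: 0.0003
gripper_force: 0.0
```

```bash
python3 -c "
from h import *
import cv2
rep((55,-90,130))
cv2.imwrite('pics/s1.png',cv2.resize(camera('scene')[90:295,190:430,::-1],None,fx=2.8,fy=2.8))"
```

```text
t 3.6 chest mm [ 56.1 -90.3 171.5] Fchest [ 0.3 -0.3  0.2]
tool in chest [[-1.0, -0.0, 0.002], [-0.0, 1.0, -0.001], [-0.002, -0.001, -1.0]] j [-0.06  0.58  0.13  1.65 -0.09  0.91  2.08]
(55, -90, 130) [0.024 0.008 0.831]
```

View pics/s1.png

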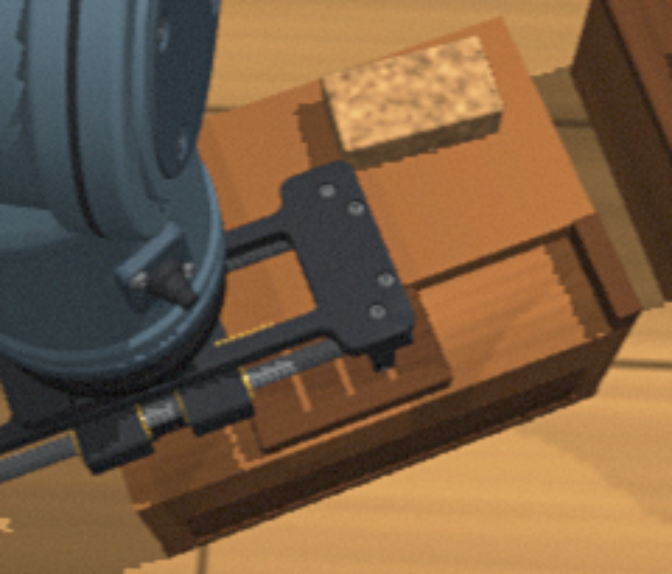

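The gripper stands over the bare part of the ledge at its -y end, body parallel to the ledge and clear of the cork. The fingers are hidden below it. Next I descend.

>>> {"method": "apply_moves", "body": {"plan": [{"slide":[0.02,0,0.3],"turn":0,"claw":0},{"slide":[0,0,0.3],"turn":0,"claw":0},{"slide":[0,0,0.2],"turn":0,"claw":0},{"slide":[0,0,0.03],"turn":0,"claw":0},{"slide":[0,0,0],"turn":0,"claw":0}]}}

```text
clock: 4.15
ee_pos: [0.6274, -0.0641, 0.1265]
orientation: [0.643, -3.074, -0.0]
contact_force: [0.5, 0.0, -0.5]
gripper_width: 0.0004
gripper_force: 0.0
```

>>> {"method": "apply_moves", "body": {"plan": [{"slide":[0,0.1,0],"turn":0,"claw":0},{"slide":[0,0.1,0],"turn":0,"claw":0},{"slide":[0,0.1,0],"turn":0,"claw":0},{"slide":[0,0.1,0],"turn":0,"claw":0},{"slide":[0,0.1,0],"turn":0,"claw":0}]}}

```text
clock: 4.65
ee_pos: [0.6181, -0.0414, 0.1277]
orientation: [-0.643, 3.074, -0.002]
contact_force: [1.6, -1.9, 0.3]
gripper_width: 0.0003
gripper_force: 1.5
```

```bash
python3 -c "
from h import *
rep((55,0,130))"
```

```text
t 4.65 chest mm [ 54.6 -65.5 129.1] Fchest [ 0.7 -2.4  0.3]
tool in chest [[-1.0, 0.0, 0.001], [0.0, 1.0, -0.001], [-0.001, -0.001, -1.0]] j [-0.09  0.62  0.12  1.71 -0.09  0.82  2.05]
(55, 0, 130) [-0.007  1.31  -0.02 ]
```

>>> {"method": "apply_moves", "body": {"plan": [{"slide":[0,0.12,0],"turn":0,"claw":0},{"slide":[0,0.12,0],"turn":0,"claw":0},{"slide":[0,0.12,0],"turn":0,"claw":0},{"slide":[0,0.12,0],"turn":0,"claw":0},{"slide":[0,0.12,0],"turn":0,"claw":0}]}}

```text
clock: 5.15
ee_pos: [0.6058, -0.0132, 0.1275]
orientation: [-0.643, 3.074, -0.0]
contact_force: [2.5, -2.4, 2.5]
gripper_width: 0.0001
gripper_force: 1.6
```

>>> {"method": "apply_moves", "body": {"plan": [{"slide":[0,0.12,0],"turn":0,"claw":0},{"slide":[0,0.12,0],"turn":0,"claw":0},{"slide":[0,0.1,0],"turn":0,"claw":0},{"slide":[0,0.08,0],"turn":0,"claw":0},{"slide":[0,0.06,0],"turn":0,"claw":0}]}}

```text
clock: 5.65
ee_pos: [0.5959, 0.0088, 0.1272]
orientation: [-0.644, 3.075, 0.0]
contact_force: [2.3, -1.9, 1.5]
gripper_width: 0.0004
gripper_force: 1.4
```

```bash
python3 -c "
from h import *
rep((55,0,130))"
```

```text
t 5.65 chest mm [ 54.4 -10.6 128.6] Fchest [ 1.4 -2.7  1.5]
tool in chest [[-1.0, -0.0, 0.0], [-0.0, 1.0, 0.0], [-0.0, 0.0, -1.0]] j [-0.17  0.59  0.12  1.78 -0.09  0.79  1.97]
(55, 0, 130) [-0.013  0.211 -0.028]
```

Now I creep in until the stop is felt.

>>> {"method": "apply_moves", "body": {"plan": [{"slide":[0,0.04,0],"turn":0,"claw":0},{"slide":[0,0.04,0],"turn":0,"claw":0},{"slide":[0,0.04,0],"turn":0,"claw":0},{"slide":[0,0.04,0],"turn":0,"claw":0},{"slide":[0,0.02,0],"turn":0,"claw":0}]}}

```text
clock: 6.15
ee_pos: [0.5924, 0.0168, 0.1272]
orientation: [0.644, -3.075, -0.0]
contact_force: [2.7, -1.1, 1.6]
gripper_width: 0.0006
gripper_force: 1.3
```

```bash
python3 -c "
from h import *
rep((55,0,130))"
```

```text
t 6.15 chest mm [ 54.3  -1.8 128.6] Fchest [ 2.  -2.1  1.6]
tool in chest [[-1.0, -0.0, 0.0], [-0.0, 1.0, 0.0], [-0.0, 0.0, -1.0]] j [-0.19  0.58  0.11  1.78 -0.09  0.78  1.95]
(55, 0, 130) [-0.013  0.036 -0.028]
```

>>> {"method": "apply_moves", "body": {"plan": [{"slide":[0,0.04,0],"turn":0,"claw":0},{"slide":[0,0.04,0],"turn":0,"claw":0},{"slide":[0,0.03,0],"turn":0,"claw":0},{"slide":[0,0,0],"turn":0,"claw":0},{"slide":[0,0,0],"turn":0,"claw":0}]}}

```text
clock: 6.65
ee_pos: [0.5905, 0.021, 0.1273]
orientation: [-0.643, 3.075, -0.001]
contact_force: [2.9, -3.4, 0.8]
gripper_width: 0.0003
gripper_force: 2.4
```

```bash
python3 -c "
from h import *
rep((55,0,130))"
```

```text
t 6.65 chest mm [ 54.3   2.9 128.7] Fchest [ 1.3 -4.3  0.8]
tool in chest [[-1.0, 0.0, 0.0], [0.0, 1.0, -0.001], [-0.0, -0.001, -1.0]] j [-0.2   0.58  0.12  1.79 -0.09  0.78  1.95]
(55, 0, 130) [-0.014 -0.057 -0.027]
```

>>> {"method": "apply_moves", "body": {"plan": [{"slide":[0,0.04,0],"turn":0,"claw":0},{"slide":[0,0.04,0],"turn":0,"claw":0},{"slide":[0,0,0],"turn":0,"claw":0},{"slide":[0,0,0],"turn":0,"claw":0},{"slide":[0,0,0],"turn":0,"claw":0}]}}

```text
clock: 7.15
ee_pos: [0.5903, 0.0212, 0.1275]
orientation: [-0.638, 3.073, -0.008]
contact_force: [8.2, -10.3, -2.1]
gripper_width: 0.0003
gripper_force: 6.3
```

```bash
python3 -c "
from h import *
rep((55,0,130))"
```

```text
t 7.15 chest mm [ 54.2   3.1 128.9] Fchest [  3.4 -12.7  -2.1]
tool in chest [[-1.0, 0.003, 0.002], [0.003, 1.0, -0.005], [-0.002, -0.005, -1.0]] j [-0.2   0.58  0.12  1.79 -0.09  0.78  1.94]
(55, 0, 130) [-0.016 -0.061 -0.022]
```

>>> {"method": "apply_moves", "body": {"plan": [{"slide":[0,-0.2,0],"turn":0,"claw":0},{"slide":[0,-0.2,0],"turn":0,"claw":0},{"slide":[0,-0.1,0],"turn":0,"claw":0},{"slide":[0,0,0],"turn":0,"claw":0},{"slide":[0,0,0],"turn":0,"claw":0}]}}

```text
clock: 7.65
ee_pos: [0.5982, 0.0028, 0.127]
orientation: [0.644, -3.074, -0.001]
contact_force: [0.1, 0.4, -0.6]
gripper_width: 0.0004
gripper_force: 0.0
```

```bash
python3 -c "
from h import *
import cv2
rep((53,-20,114),(53,-20,102))
cv2.imwrite('pics/s2.png',cv2.resize(camera('scene')[90:295,190:430,::-1],None,fx=2.8,fy=2.8))"
```

```text
t 7.65 chest mm [ 54.1 -16.9 128.4] Fchest [ 0.2  0.3 -0.6]
tool in chest [[-1.0, -0.0, -0.001], [-0.0, 1.0, 0.001], [0.001, 0.001, -1.0]] j [-0.16  0.59  0.11  1.77 -0.09  0.79  1.98]
(53, -20, 114) [ 0.022 -0.062  0.288]
(53, -20, 102) [ 0.022 -0.062  0.528]
```

View pics/s2.png

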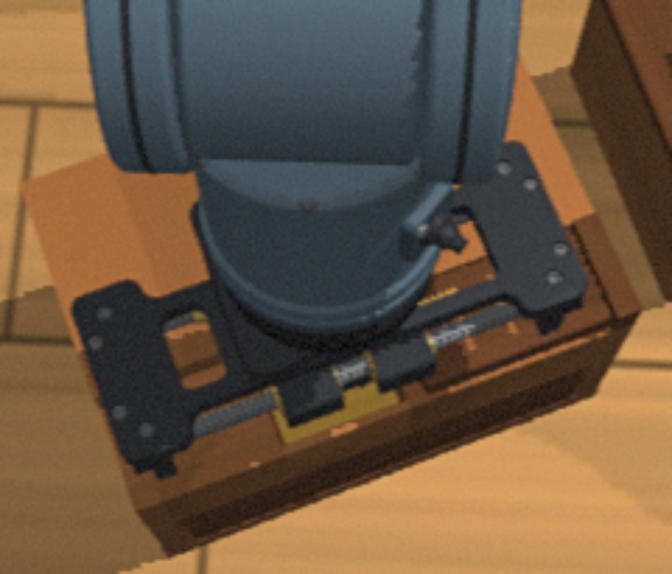

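The pocket is bare: the brass plate shows at about (340,415), the strip lies against the stop, and the drawer is still shut. Next I press down.

>>> {"method": "apply_moves", "body": {"plan": [{"slide":[0.02,-0.06,0.05],"turn":0,"claw":0},{"slide":[0,0,0.1],"turn":0,"claw":0},{"slide":[0,0,0.1],"turn":0,"claw":0},{"slide":[0,0,0.06],"turn":0,"claw":0},{"slide":[0,0,0.04],"turn":0,"claw":0}]}}

```text
clock: 8.2
ee_pos: [0.5989, -0.0007, 0.1097]
orientation: [0.643, -3.075, -0.0]
contact_force: [-1.1, 0.0, 6.6]
gripper_width: 0.0006
gripper_force: 2.7
```

>>> {"method": "apply_moves", "body": {"plan": [{"slide":[0,0,0.04],"turn":0,"claw":0},{"slide":[0,0,0.04],"turn":0,"claw":0},{"slide":[0,0,0.04],"turn":0,"claw":0},{"slide":[0,0,0.04],"turn":0,"claw":0},{"slide":[0,0,0],"turn":0,"claw":0}]}}

```text
clock: 8.7
ee_pos: [0.5989, -0.0007, 0.1024]
orientation: [0.643, -3.075, -0.0]
contact_force: [-3.9, -0.2, 10.6]
gripper_width: 0.0007
gripper_force: 5.0
```

```bash
python3 -c "
from h import *
rep((53,-20,102))"
```

```text
t 8.7 chest mm [ 53.3 -20.5 103.8] Fchest [-3.7  1.4 10.6]
tool in chest [[-1.0, -0.0, -0.0], [-0.0, 1.0, 0.0], [0.0, 0.0, -1.0]] j [-0.15  0.63  0.11  1.78 -0.1   0.74  1.99]
(53, -20, 102) [0.006 0.009 0.037]
```

>>> {"method": "apply_moves", "body": {"plan": [{"slide":[0,0,0.04],"turn":0,"claw":0},{"slide":[0,0,0.04],"turn":0,"claw":0},{"slide":[0,0,0],"turn":0,"claw":0},{"slide":[0,0,0],"turn":0,"claw":0},{"slide":[0,0,0],"turn":0,"claw":0}]}}

```text
clock: 9.2
ee_pos: [0.5991, -0.0007, 0.1021]
orientation: [-0.643, 3.075, 0.001]
contact_force: [-15.0, -0.8, 43.9]
gripper_width: 0.0005
gripper_force: 21.4
```

```bash
python3 -c "
from h import *
rep((53,-20,102))"
```

```text
t 9.2 chest mm [ 53.5 -20.5 103.5] Fchest [-14.1   5.3  43.9]
tool in chest [[-1.0, 0.0, 0.0], [0.0, 1.0, 0.001], [-0.0, 0.001, -1.0]] j [-0.15  0.63  0.11  1.78 -0.1   0.74  1.99]
(53, -20, 102) [0.009 0.011 0.03 ]
```

The catch is at its bottom stop: force has risen to 44 N with no further motion. I'll lift straight up and away.

>>> {"method": "apply_moves", "body": {"plan": [{"slide":[0,0,-0.1],"turn":0,"claw":0},{"slide":[0,0,-0.2],"turn":0,"claw":0},{"slide":[0,0,-0.5],"turn":0,"claw":0},{"slide":[0,0,-0.8],"turn":0,"claw":0},{"slide":[0,0,-0.9],"turn":0,"claw":0}]}}

```text
clock: 9.7
ee_pos: [0.5979, -0.0007, 0.2229]
orientation: [0.643, -3.072, -0.001]
contact_force: [0.3, -0.5, 0.1]
gripper_width: 0.0003
gripper_force: 0.0
```

>>> {"method": "apply_moves", "body": {"plan": [{"slide":[0.6,0,-0.6],"turn":0,"claw":0},{"slide":[0.9,0,0],"turn":0,"claw":0},{"slide":[0.9,0,0],"turn":0,"claw":0},{"slide":[0.4,0,0],"turn":0,"claw":0},{"slide":[0,0,0],"turn":0,"claw":0}]}}

```text
clock: 10.2
ee_pos: [0.4682, -0.0584, 0.2528]
orientation: [0.639, -3.075, -0.0]
contact_force: [0.2, -0.4, -0.0]
gripper_width: 0.0005
gripper_force: 0.0
```

```bash
python3 -c "
from h import *
import cv2
rep()
cv2.imwrite('pics/s3.png',camera('scene')[:,:,::-1])"
```

```text
t 10.2 chest mm [-89.5 -20.9 254.2] Fchest [ 0.  -0.5 -0. ]
tool in chest [[-1.0, 0.003, -0.001], [0.003, 1.0, 0.0], [0.001, 0.0, -1.0]] j [-0.11  0.21  0.16  1.99 -0.04  0.95  2.05]
```

View pics/s3.png

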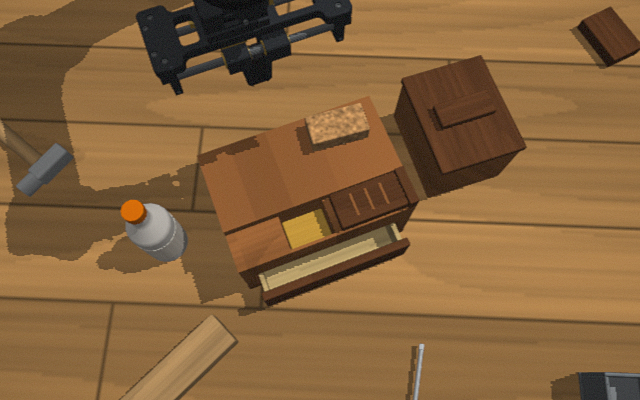

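The strip is against the stop near (370,200), the catch is down at (307,228), and the drawer is out at (335,265). The arm is clear of everything, so I'm signing off.

```bash
python3 -c "
from workcell import *
print(sign_off())"
```

```text
the job is handed in; nothing more can be done
None
```

The job is handed in at about 10 s on the clock (no verdict was returned): the strip is at the end stop, the catch is pressed to its bottom stop, the drawer is out, and the arm is clear of everything.

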